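# Press the check gauge onto the tilted gas nipple and hold it home

### The arm

A 7-joint arm with a two-finger parallel gripper is mounted at the origin on the work surface. World frame = base frame: x ahead of the robot, y to its left, z up, the work surface at z = 0. Lengths are in mm, angles in rad, forces in N, time in s.
With the tool pointing down it reaches from about 350 to 900 mm from the base axis. Payload 19.9 kg.
Tool frame: the origin (TCP) lies between the finger pads; the fingertips stand 11 mm ahead of it and the grasp point (between the pads) lies 8 mm behind it; z points along the fingers, y is the line along which they close (so a half turn about z gives the same grasp; the last joint's range is limited). The gripper opens to 85 mm and grips with 20 to 120 N. Pads are 22 mm wide; open, the fingers measure 114 mm over their backs; the gripper's body (76 mm by 85 mm) begins 54 mm behind the grasp point. The pads swing forward as they close: fully open they stand 13 mm farther back than shut.
Start: joints at [1.133, 0.417, -0.01, 1.614, 0.005, 1.111, -0.053], TCP at [241.537, -576.422, 242.26] pointing down, gripper open.
Joint ranges: [-2.81, 2.81], [-0.39, 2.02], [-1.27, 1.25], [0.06, 2.57], [-1.19, 4.33], [0.19, 2], [-2.82, 2.82]. Speed limits (rad/s): [1.89, 1.89, 2.39, 2.39, 3.01, 3.01, 3.01].

### API

Orientations are given as a 3x3 rotation matrix whose columns are the frame's x, y, z axes.
In Python, from cell import arm gives the robot as it stands.
- The arm moves only by the tool step_arm, never from a script. Its arguments are lists of equal length, an entry for each row: "slide": the shift along the tool's x, y, z in m, a list of three; "roll": the turn about the tool's z in degrees. In form: {"slide": [[x, y, z], ...], "roll": [roll, ...]}. A call has 1 to 8 rows; each row shifts and turns the commanded pose from where the row before left it, along the tool's axes as they then stand; what a row does not reach is not made up. A row lasts 1/8 s, in which the tool goes at most 62.5 mm and 10.7 degrees, less where a joint would pass 70% of its speed; a pose out of reach is approached as far as the arm can. A call with a gripper value outside its range is refused whole. "hand" is the opening, from 0 (shut) to 1 (fully open), set as the call begins (left out, the last holds). The fingers move at their own pace and stop on an object; the grip force is fixed at half the most. Time passes only in rows, so rows that do not move let the fingers close. It gives the time, the measured TCP pose, the force, the opening and the grip force at its end, in the units of the state.
- arm.state(): the state, without advancing time (a new reading comes with each control period).
- arm.get_image(name): name is "side" or "top" or "wrist"; returns a dict with "color" (384x512x3 uint8, blue, green, red), "range_z" (384x512 float32, mm along the optical axis (not along the pixel's ray), 0 where there is no reading), "fx", "fy", "cx", "cy" (pixels), "distortion" ([k1, k2, p1, p2, k3] as OpenCV has them; the pictures are not rectified), "extrinsics" (4x4, takes a point from world to camera coordinates); the wrist camera has in their place "tool_from_camera" (4x4, takes a point from camera to tool coordinates, whose origin is the TCP and whose axes are the flange's). Camera axes: x right, y down, z forward; pixel columns grow to the right and rows downward; lengths in mm; the calibration is good to about 2 mm. A picture is of the moment at which its call begins: read the wrist's pose just before it.
- arm.finish_job(): hands the job in; it is judged then, once.
The state is a dict: "time_s": time; "joint_pos": joint angles; "qd": joint speeds; "tau": joint torques, N m; "tool_pos": TCP position; "tcp_rot": TCP orientation; "contact_force": force on the tool from outside, world axes, zero at the start; "torque": the same for the moment, N m; "width": opening from 0.0 (shut) to 1.0 (fully open); "grasp_force": force on a finger pad.
Only numpy, scipy, OpenCV 4.12 (cv2) and the standard library are available. Lean on these libraries where they do the work, as an engineer would, in place of code of your own. Each camera call takes 0.05 s, during which the arm holds its last target. There are 200 camera calls.

### The job

Check the pressure in the bench gas manifold: lift the hand-held gauge out of its stand, put its open socket squarely over the manifold's tilted nipple and press it along the nipple's axis past the snap until the sprung collar is fully down. Finish while still gripping the gauge and holding it pressed home against the collar's spring; do not let go. Leave the flask, the vial block and the jar where they stand.

Things in the scene. Friction and masses are not known exactly. Their poses are not given: they have to be found in the camera images.
- gauge: Hand-held check gauge, 106 mm tall, 0.20 to 0.33 kg, upright and loose in its stand. Origin: centre of its lower end; z up its axis; x, y square to the grip's sides. From below: round steel socket 42 mm wide (0-42 mm up), open below; grey square grip 30 x 30 mm (42-100 mm up; grip two flat sides at 70-75); dial 30 mm wide on top.
- gauge_mouth (a point): Centre of the gauge's open lower end (same point and axes as the gauge's origin). The bore: a funnel 28 mm wide at the mouth narrows to an 18 mm throat 7 to 9 mm in, then widens to 26 mm, up to 36 mm in.
- stand: Fixed square aluminium stand 90 x 90 x 30 mm with one round pocket 47 mm wide and 14 mm deep in the middle of its top, in which the gauge stands. Origin: centre of its underside, on the bench.
- manifold: Fixed flat aluminium block 130 x 110 x 36 mm with short brass side ports; origin: centre of its underside, on the bench. Out of its top rises a round boss 52 mm in diameter that leans 25 degrees from vertical toward the block's -x side, with the nipple on top of it.
- nipple_tip (a point): Centre of the nipple's free end; its z axis points outward along the nipple. A brass stem 15 mm wide; the tip is 30 mm above the boss, 18 mm above the free collar. Four sprung steel balls 13 mm below the tip, 22 mm across, snap behind the socket's throat: the push peaks near 10 to 15 N, 7 to 9 mm before home, then drops.
- nipple_seat (a point): Point on the nipple's axis, 28 mm below the tip (2 mm above the boss), with the same axes: the centre of the gauge's mouth comes here when the gauge is fully home.
- collar (a joint): Sprung dark steel collar 39 mm in diameter round the foot of the nipple, pushed down by the rim of the gauge's mouth: 0 when free, 0.010 m when fully down. The spring pushes back with 4 N at first and 12 N when fully down; if let go, the gauge rises and the collar springs back to about half.
- flask: Bystander: round-bottom glass flask 95 mm in diameter with foil-covered neck, 162 mm tall, on a cork ring; loose. Origin: centre of its underside.
- vial_block: Bystander: aluminium block 160 x 50 x 30 mm with three glass vials standing to 68 mm; loose. Origin: centre of its underside.
- reagent_jar: Bystander: amber glass jar 56 mm in diameter, 75 mm tall, white cap; loose. Origin: centre of its underside.
Not all that is in view belongs to the job. Leave any blue or green look-alike of the manifold alone.

How it is judged (in metres and radians):
On the way, in this order (a step that is already met when the one before it is completed fails the run):
1. the gauge is gripped and lifted clear of its stand (height (world z) of gauge above 0.05 m and contact force between the fingers and gauge above 1 N), for 0.1 s.
2. the gauge is pressed squarely onto the nipple, past the snap (value of joint collar above 0.008 m and distance between gauge_mouth and nipple_seat below 0.005 m and angle between the z axis of gauge and the z axis of nipple_seat, either way round below 0.12 rad), for 0.2 s.
At the end, for the whole second after the job is handed in: The fingers still grip the gauge (over 2 N) and hold it still on the nipple: collar down by more than 8 of its 10 mm and pushed by the gauge itself with over 5 N, mouth centre within 5 mm of the seat point, axes within 0.12 rad (all of step 2 and contact force between the fingers and gauge above 2 N and contact force between gauge and collar above 5 N and linear speed of gauge below 0.03 m/s); the arm keeps its last pose, push and grip.
It fails at once if the flask, vial block or jar is pushed more than 20 mm from its place (distance of any of flask, vial_block, reagent_jar from where it was at the start of the episode above 0.02 m).
It fails at once if the flask or jar is tipped (angle between any of flask, reagent_jar's own z axis and vertical above 0.4 rad).
It also fails if it takes over 38 s, if anything falls off the work surface, if the arm or the gripper's body presses on something with over 40 N, if the wrist force passes 120 N, or if a joint passes its speed limit or range.

## Working session

There is one attempt and no reset: what is moved stays moved. The work goes in short steps, Python scripts to look and compute and a tool call to move; the robot and the scene stay as the last step left them, time stands still between calls to the robot, and variables do not carry over. Pictures are saved under pics/ and viewed, at most 10 in all, crops included, and the job is handed in when it is done.

Besides the shell and the picture viewer there is one more tool, called after "Request:" as name(argument=value, ...) on one line, values as JSON. step_arm: Moves the arm, as the interface text tells. Its arguments: {"type":"object","properties":{"slide":{"type":"array"},"roll":{"type":"array"},"hand":{"type":"number"}},"required":["slide","roll"]}

```bash
mkdir -p pics; cat > h.py <<'E'
import numpy as np, cv2, pickle
from cell import arm
def snap(n,tag):
    s=arm.state(); im=arm.get_image(n); im['s']=s
    pickle.dump(im,open(f'{tag}.pkl','wb')); cv2.imwrite(f'pics/{tag}.png',im['color']); return im
def load(tag): return pickle.load(open(f'{tag}.pkl','rb'))
def cam2world(im):
    if 'extrinsics' in im: return np.linalg.inv(np.array(im['extrinsics']))
    T=np.eye(4);T[:3,:3]=np.array(im['s']['tcp_rot']);T[:3,3]=im['s']['tool_pos'];return T@np.array(im['tool_from_camera'])
def cloud(im):
    K=np.array([[im['fx'],0,im['cx']],[0,im['fy'],im['cy']],[0,0,1]]);h,w=im['range_z'].shape
    uv=np.stack(np.meshgrid(np.arange(w),np.arange(h)),-1).reshape(-1,1,2).astype(float)
    n=cv2.undistortPoints(uv,K,np.array(im['distortion'],float)).reshape(h,w,2)
    z=im['range_z'][...,None].astype(float);p=np.concatenate([n*z,z],-1);T=cam2world(im)
    P=p@T[:3,:3].T+T[:3,3];P[im['range_z']<=0]=np.nan;return P
E
python3 - <<'E'
from h import *
for n in('top','side'): snap(n,n)
s=arm.state();print(s)
a=load('top');print(np.array(a['extrinsics']).round(2));b=load('side');print(np.array(b['extrinsics']).round(2))
E
```

```text
{'time_s': 0.1, 'joint_pos': array([ 1.13249747,  0.41786165, -0.01032081,  1.61413378,  0.0047254 ,
        1.11066271, -0.05303061]), 'qd': array([-0.00035413, -0.00157717, -0.00133902, -0.00167978, -0.00130554,
        0.00051823, -0.00090449]), 'tau': array([ 1.45899096e-03, -8.65817428e+01,  6.80083595e-01, -4.35638487e+01,
        1.92143675e-02,  4.98346228e-03, -4.45763976e-05]), 'tool_pos': array([ 241.42327936, -576.16580267,  241.7472656 ]), 'tcp_rot': array([[ 9.22300886e-01,  3.86472295e-01, -4.92012650e-04],
       [ 3.86472595e-01, -9.22300433e-01,  9.18837002e-04],
       [-9.86784357e-05, -1.03759359e-03, -9.99999457e-01]]), 'contact_force': array([ 0.10271491, -0.3985783 ,  0.50008422]), 'torque': array([-0.01090048, -0.00013724, -0.0244639 ]), 'grasp_force': 0.0, 'width': 0.9934119928723748}
[[-3.00000e-02 -1.00000e+00 -2.00000e-02 -7.86600e+01]
 [-1.00000e+00  3.00000e-02 -5.00000e-02  5.94120e+02]
 [ 5.00000e-02  1.00000e-02 -1.00000e+00  1.16397e+03]
 [ 0.00000e+00  0.00000e+00  0.00000e+00  1.00000e+00]]
[[-1.0000e+00 -7.0000e-02  1.0000e-02  5.7662e+02]
 [-5.0000e-02  5.9000e-01 -8.1000e-01  1.7219e+02]
 [ 5.0000e-02 -8.1000e-01 -5.9000e-01  7.5898e+02]
 [ 0.0000e+00  0.0000e+00  0.0000e+00  1.0000e+00]]
```

View pics/top.png

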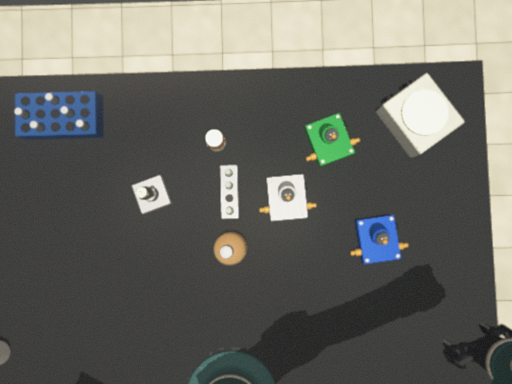

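View pics/side.png

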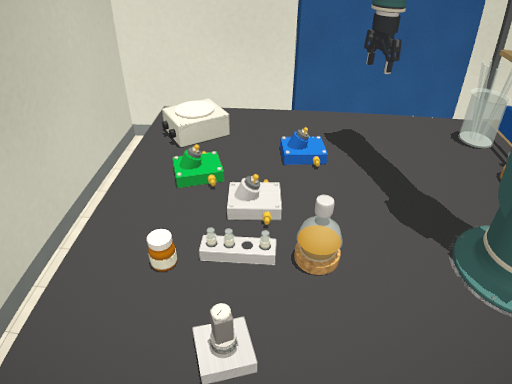

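Candidates. Manifold: white/aluminium at top (288,198), with look-alikes in green (330,138) and blue (380,240); I choose the white one. Gauge: in the stand at top (151,194). Jar (215,138) and flask (230,250) are bystanders. Next is a close crop and cloud fits.

```bash
python3 - <<'E'
from h import *
a=load('top');b=load('side')
A=cv2.resize(a['color'][165:235,250:330],None,fx=5,fy=5,interpolation=2);B=cv2.resize(a['color'][165:235,115:195],None,fx=5,fy=5,interpolation=2)
C=cv2.resize(b['color'][165:229,215:295],None,fx=5,fy=3.75*1.25,interpolation=2)[:250]
cv2.imwrite('pics/c1.png',np.vstack([np.hstack([A,B]),np.hstack([C,cv2.resize(b['color'][295:384,185:265],(400,C.shape[0]))])])[:600])
for n,im in(('top',a),('side',b)):
    P=cloud(im);print(n,'table z',np.nanmedian(P[300:330,100:150,2]) if n=='top' else '')
    Q=cloud(a);
    for name,c,zl in(('man',cloud(a)[198,270],(30,42)),('stand',cloud(a)[205,142],(24,36))):
        m=(np.hypot(P[...,0]-c[0],P[...,1]-c[1])<110)&(P[...,2]>zl[0])&(P[...,2]<zl[1])
        pts=P[m]; col=im['color'][m].astype(int); 
        r=cv2.minAreaRect(pts[:,:2].astype(np.float32));print(name,c.round(),len(pts),r,np.median(pts[:,2]))
        m2=(np.hypot(P[...,0]-c[0],P[...,1]-c[1])<90)&(P[...,2]>zl[1]+8)
        q=P[m2]
        for lo in range(45,150,8):
            w=q[(q[:,2]>=lo)&(q[:,2]<lo+8)]
            if len(w): print(lo,len(w),w[:,:2].mean(0).round(1),w[:,:2].min(0).round(),w[:,:2].max(0).round())
E
```

```text
top table z -0.2971975112927794
man [ 588. -133.   36.] 1283 ((586.7633666992188, -131.40748596191406), (129.92637634277344, 213.92147827148438), 3.533390998840332) 35.878580682291386
45 5 [ 627.3 -187.7] [ 618. -205.] [ 634. -167.]
53 28 [ 607.8 -177. ] [ 577. -203.] [ 630. -157.]
61 45 [ 604.8 -178.8] [ 577. -206.] [ 627. -156.]
69 98 [ 602.7 -182.1] [ 576. -205.] [ 623. -159.]
77 69 [ 601.9 -181. ] [ 582. -202.] [ 620. -164.]
85 22 [ 593.9 -181.5] [ 581. -193.] [ 610. -170.]
93 13 [ 587.4 -183.4] [ 581. -189.] [ 592. -177.]
stand [579. 251.  32.] 629 ((612.1146240234375, 225.4359893798828), (90.67931365966797, 90.26224517822266), 18.326595306396484) 29.887327312054595
45 14 [604.9 210.7] [592. 204.] [627. 233.]
53 36 [607.9 213.2] [592. 204.] [630. 229.]
61 11 [610.2 213.8] [595. 207.] [630. 227.]
69 12 [607.3 214.1] [594. 206.] [626. 228.]
77 10 [609.9 215.2] [594. 206.] [628. 229.]
85 11 [611.9 212.7] [596. 206.] [627. 222.]
93 12 [605.1 216.4] [593. 206.] [627. 231.]
101 12 [608.3 213.7] [595. 206.] [629. 225.]
109 24 [610.4 217. ] [595. 207.] [629. 242.]
117 93 [611.3 224.2] [
[... 474 characters left out ...]
 -164.]
85 25 [ 594.9 -179. ] [ 584. -187.] [ 613. -168.]
93 11 [ 592.  -181.2] [ 588. -187.] [ 596. -175.]
stand [579. 251.  32.] 1925 ((614.4601440429688, 226.5436553955078), (89.83711242675781, 91.8477554321289), 18.669864654541016) 29.439936731545345
45 83 [610.3 240.4] [592. 220.] [634. 247.]
53 163 [612.8 237.2] [594. 216.] [634. 247.]
61 58 [610.8 238.3] [595. 222.] [632. 245.]
69 62 [611.1 238.7] [596. 223.] [632. 245.]
77 64 [611.  237.8] [596. 224.] [632. 246.]
85 63 [611.  238.7] [595. 221.] [632. 245.]
93 72 [611.  238.1] [595. 223.] [632. 245.]
101 73 [610.3 238.4] [595. 224.] [631. 245.]
109 115 [611.3 236.2] [595. 208.] [632. 245.]
117 291 [613.4 227.3] [599. 211.] [629. 240.]
```

View pics/c1.png

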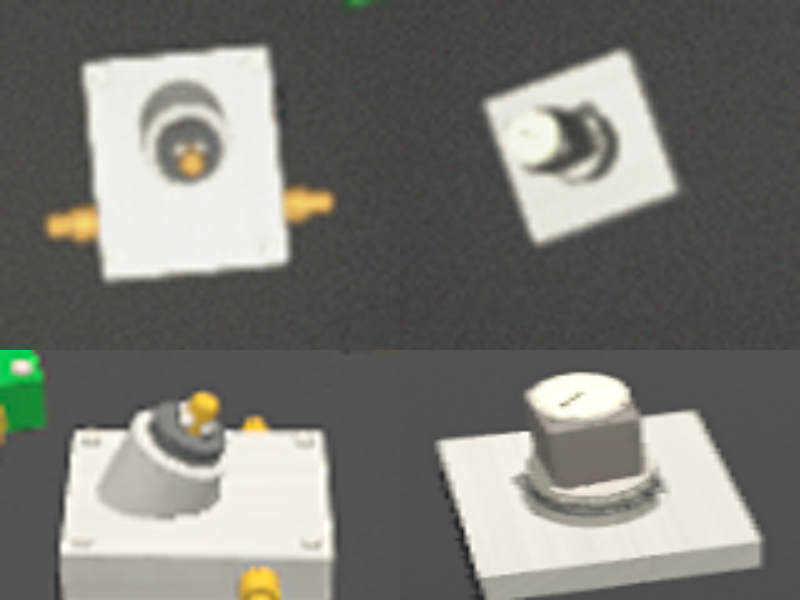

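```bash
python3 - <<'E'
from h import *
a=load('top');b=load('side')
w=snap('wrist','w0');print(np.array(w['tool_from_camera']).round(2),w['fx'],w['cx'],w['cy'])
PA,PB=cloud(a),cloud(b)
for nm,P in(('t',PA),('s',PB)):
    m=(np.hypot(P[...,0]-613,P[...,1]-226)<40)&(P[...,2]>68)&(P[...,2]<108)
    q=P[m][:,:2].astype(np.float32);print(nm,cv2.minAreaRect(q))
    if nm=='s':
        f=q[(q[:,1]>np.percentile(q[:,1],30))]
        print(cv2.fitLine(f,cv2.DIST_HUBER,0,.01,.01).ravel())
        for x in range(592,636,4):
            s=q[abs(q[:,0]-x)<2]; print(x,len(s),s[:,1].min() if len(s) else '',np.median(s[:,1]) if len(s) else '')
for n,(u,v) in dict(flask=(228,252),jar=(215,138)).items(): print(n,PA[v,u].round())
E
```

```text
[[   0.     -0.97   -0.26   65.83]
 [   1.      0.     -0.      1.68]
 [   0.     -0.26    0.97 -131.86]
 [   0.      0.      0.      1.  ]] 287.22456035920214 256.0148098812361 192.2592982796736
t ((608.0586547851562, 215.16241455078125), (19.153705596923828, 38.538883209228516), 70.4615249633789)
s ((615.9548950195312, 235.9390869140625), (20.282047271728516, 39.41981887817383), 75.48680877685547)
[9.2508870e-01 3.7975103e-01 6.0950586e+02 2.3997664e+02]
592 0  
596 34 230.80394 233.93791
600 41 233.74406 235.50662
604 41 236.0992 237.53127
608 41 238.00508 239.29204
612 42 239.34177 241.32068
616 42 241.56917 242.66238
620 37 243.01198 244.24377
624 20 237.02347 240.83694
628 17 227.30075 230.72943
632 12 221.18227 224.06317
flask [442. -15. 159.]
jar [766.  22.  75.]
```

Request:
step_arm(slide=[[0.05,-0.027,-0.007],[0.05,-0.027,-0.007],[0.05,-0.027,-0.007],[0.05,-0.027,-0.007],[0.05,-0.027,-0.007],[0.05,-0.027,-0.007],[0.05,-0.027,-0.007],[0.05,-0.027,-0.007]], roll=[0,0,0,0,0,0,0,0])

```text
time_s: 1.15
tool_pos: [527.8, -221.0, 298.5]
tcp_rot: [[0.922, 0.386, -0.0], [0.386, -0.922, -0.0], [-0.0, -0.0, -1.0]]
contact_force: [0.4, -0.8, -0.5]
width: 1.001
grasp_force: 0.0
```

```bash
python3 - <<'E'
from h import *
w=snap('wrist','w1');P=cloud(w)
m=(np.hypot(P[...,0]-588,P[...,1]+180)<110)&(abs(P[...,2]-36)<3)
ys,xs=np.where(m);print(xs.min(),xs.max(),ys.min(),ys.max(),np.nanmedian(P[m][:,2]))
# top face w/o ports: use hsv low saturation
hsv=cv2.cvtColor(w['color'],cv2.COLOR_BGR2HSV);mm=m&(hsv[...,1]<60)
c=max(cv2.findContours(mm.astype(np.uint8),0,2)[0],key=cv2.contourArea)[:,0]
print(cv2.minAreaRect(P[c[:,1],c[:,0],:2].astype(np.float32)))
im=w['color'].copy()
y0,y1,x0,x1=max(ys.min()-40,0),ys.max()+20,max(xs.min()-10,0),xs.max()+10
print(x0,y0); k=min(800/(x1-x0),600/(y1-y0));print(k)
cv2.imwrite('pics/w1c.png',cv2.resize(im[y0:y1,x0:x1],None,fx=k,fy=k,interpolation=2))
E
```

```text
195 304 44 168 36.32210850397854
((591.6403198242188, -183.93814086914062), (130.79283142089844, 111.40310668945312), 4.07285213470459)
185 4
3.260869565217391
```

View pics/w1c.png

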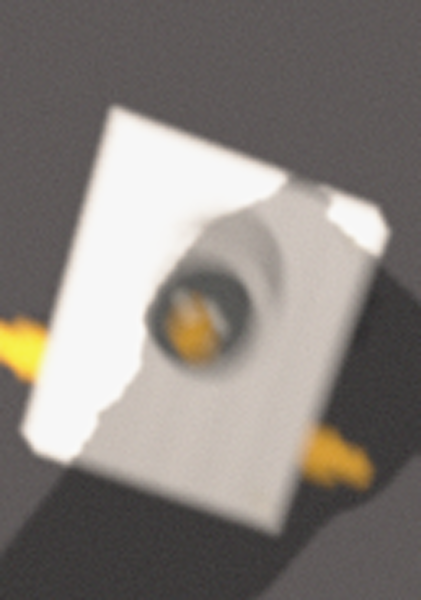

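```bash
cat > nip.py <<'E'
from h import *
from scipy.optimize import least_squares
def fit(P,yaw=np.radians(4.07),c=(591.6,-183.9)):
    R=np.array([[np.cos(yaw),-np.sin(yaw),0],[np.sin(yaw),np.cos(yaw),0],[0,0,1]])
    t=np.radians(25);n=R@[-np.sin(t),0,np.cos(t)];ex=R@[np.cos(t),0,np.sin(t)];ey=R@[0,1,0]
    q=P[(np.abs(P[...,0]-c[0])<50)&(np.abs(P[...,1]-c[1])<45)&(P[...,2]>44)]
    def sdf(p):
        T=p; d=q-T; h=d@n; r=np.hypot(d@ex,d@ey); o=[]
        for rad,top in((26,-30),(19.5,-18),(7.5,0)):
            a=r-rad;b=h-top; o.append(np.where((a<0)&(b<0),np.maximum(a,b),np.hypot(np.maximum(a,0),np.maximum(b,0))))
        return np.min(o,0)
    best=min((least_squares(sdf,[x,-183,z],loss='soft_l1',f_scale=1.5) for x in(575,590) for z in(90,100)),key=lambda s:s.cost)
    return best.x,n,len(q),np.abs(sdf(best.x)).mean()
if __name__=='__main__':
    for t in('w1','top','side'): print(t,*fit(cloud(load(t))))
E
python3 nip.py; python3 - <<'E'
from h import *
im=load('w1');P=cloud(im)
print(P[102:104,243:246].round(1))
E
```

```text
w1 [ 363.44510605 -220.92435343  708.86310444] [-0.42155245 -0.02999541  0.90630779] 4830 13.508626921633368
top [ 585.14574653 -183.26106806   93.14538232] [-0.42155245 -0.02999541  0.90630779] 298 1.1184636195798818
side [ 588.72720924 -184.38406702   93.51400727] [-0.42155245 -0.02999541  0.90630779] 430 0.890085916231022
[[[ 596.5 -177.7   87.9]
  [ 596.9 -178.8   88.4]
  [ 597.4 -179.8   87.2]]

 [[ 595.4 -178.2   88.7]
  [ 595.9 -179.2   88.6]
  [ 596.3 -180.2   87.5]]]
```

```bash
sed -i 's/(P\[...,2\]>44)\]/(P[...,2]>44)\&(P[...,2]<112)]/' nip.py; python3 nip.py; python3 - <<'E'
from h import *
for t in('top','side'):
    w=load(t);P=cloud(w)
    hsv=cv2.cvtColor(w['color'],cv2.COLOR_BGR2HSV)
    m=(np.hypot(P[...,0]-588,P[...,1]+184)<92)&(abs(P[...,2]-36)<4)&(hsv[...,1]<60)
    c=max(cv2.findContours(m.astype(np.uint8),0,2)[0],key=cv2.contourArea)[:,0]
    print(t,cv2.minAreaRect(P[c[:,1],c[:,0],:2].astype(np.float32)))
E
```

```text
w1 [ 587.02735823 -184.43651525   93.72059873] [-0.42155245 -0.02999541  0.90630779] 1812 0.5292601395565049
top [ 585.14574653 -183.26106806   93.14538232] [-0.42155245 -0.02999541  0.90630779] 298 1.1184636195798818
side [ 588.72720924 -184.38406702   93.51400727] [-0.42155245 -0.02999541  0.90630779] 430 0.890085916231022
top ((589.9797973632812, -182.98602294921875), (129.96627807617188, 110.5040512084961), 3.5924038887023926)
side ((593.6497802734375, -181.9669189453125), (129.7506866455078, 111.86608123779297), 3.702301502227783)
```

Request:
step_arm(slide=[[0.03,-0.05,0],[0.03,-0.05,0],[0.03,-0.05,0],[0.03,-0.05,0],[0.03,-0.05,0],[0.025,-0.05,0],[0.025,-0.03,0]], roll=[0,0,0,0,0,0,0])

```text
time_s: 2.08
tool_pos: [583.4, 161.8, 298.3]
tcp_rot: [[0.921, 0.389, -0.0], [0.389, -0.921, 0.0], [-0.0, -0.001, -1.0]]
contact_force: [0.4, -0.1, 1.3]
width: 1.0
grasp_force: 0.0
```

```bash
cat > gau.py <<'E'
from h import *
import sys
w=snap('wrist',sys.argv[1]);P=cloud(w)
hsv=cv2.cvtColor(w['color'],cv2.COLOR_BGR2HSV)
near=np.hypot(P[...,0]-613,P[...,1]-226)<85
m=near&(abs(P[...,2]-30)<3)
c=max(cv2.findContours(m.astype(np.uint8),0,2)[0],key=cv2.contourArea)[:,0]
print('stand',cv2.minAreaRect(P[c[:,1],c[:,0],:2].astype(np.float32)),np.nanmedian(P[m][:,2]))
for lo,hi in((112,124),(118,124),(65,112),(50,57)):
    g=near&(P[...,2]>lo)&(P[...,2]<hi);q=P[g][:,:2].astype(np.float32)
    if len(q)>4: print(lo,len(q),np.median(P[g][:,2]).round(1),cv2.minAreaRect(q),np.array(cv2.minEnclosingCircle(q)[0]).round(1),q.mean(0))
ys,xs=np.where(near&(P[...,2]>15));x0,x1,y0,y1=xs.min()-8,xs.max()+8,max(ys.min()-8,0),ys.max()+8
x0=max(x0,0);k=min(700/(x1-x0),600/(y1-y0));print(x0,y0,k)
cv2.imwrite(f'pics/{sys.argv[1]}c.png',cv2.resize(w['color'][y0:y1,x0:x1],None,fx=k,fy=k,interpolation=2))
E
python3 gau.py w2
```

```text
stand ((613.5753173828125, 224.98736572265625), (91.0750503540039, 91.36052703857422), 18.938243865966797) 30.381609465140343
112 757 122.6 ((612.637939453125, 224.64666748046875), (29.590988159179688, 29.87852668762207), 24.84963035583496) [612.9 224.7] [613.5276 224.0315]
118 602 122.8 ((612.788818359375, 224.544921875), (28.93594741821289, 28.389806747436523), 18.384611129760742) [612.7 224.6] [613.1159 224.6293]
65 97 91.1 ((619.3934326171875, 211.92958068847656), (28.821537017822266, 2.7745141983032227), 29.10792350769043) [618.7 213.1] [619.5292  211.65297]
50 15 55.3 ((615.8961181640625, 214.45681762695312), (39.94065475463867, 18.348247528076172), 19.066545486450195) [613.7 220.9] [621.71423 212.78287]
0 80 1.75
```

View pics/w2c.png

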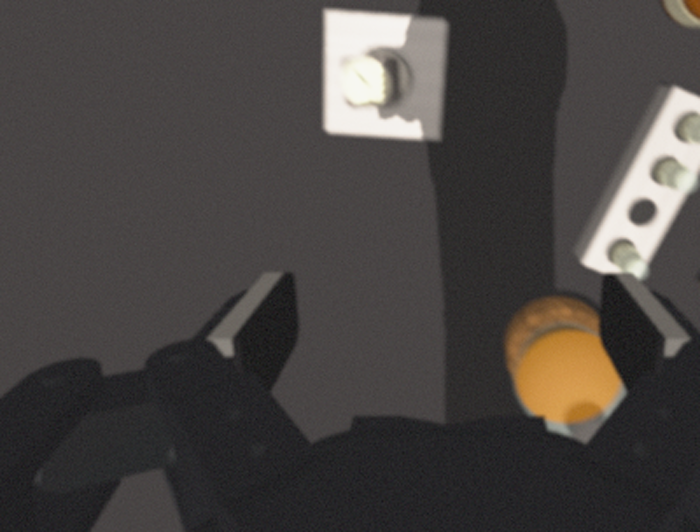

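The stand is centred at (613.6,225) with its top at 30. The gauge axis is at (613,224.7) with its top at 122.5, as expected, and its grip yaw of about 25° nearly matches the tool. The tool only moves along its axes, so I'll tilt the gauge by pivoting it in the pads against the pocket rim.

Request:
step_arm(slide=[[0.026,-0.023,0],[0.026,-0.0234,0.02],[0,0,0.05],[0,0,0.05],[0,0,0.05],[0,0,0.035],[0,0,0.014],[0,0,0]], roll=[-1,-1,0,0,0,0,0,0], hand=1)

```text
time_s: 3.12
tool_pos: [613.3, 222.1, 79.2]
tcp_rot: [[0.908, 0.418, -0.001], [0.418, -0.908, -0.0], [-0.001, -0.0, -1.0]]
contact_force: [0.1, 0.6, 0.5]
width: 1.0
grasp_force: 0.0
```

Request:
step_arm(slide=[[0.001,-0.0025,0],[0,0,0]], roll=[0,0])

```text
time_s: 3.38
tool_pos: [613.8, 225.5, 80.7]
tcp_rot: [[0.908, 0.419, 0.002], [0.419, -0.908, 0.001], [0.002, 0.0, -1.0]]
contact_force: [-0.3, 0.4, -0.7]
width: 1.002
grasp_force: 0.0
```

Request:
step_arm(slide=[[0,0,0],[0,0,0],[0,0,0],[0,0,0],[0,0,0],[0,0,0],[0,0,0]], roll=[0,0,0,0,0,0,0], hand=0)

```text
time_s: 4.25
tool_pos: [613.3, 224.9, 79.4]
tcp_rot: [[0.908, 0.418, 0.0], [0.418, -0.908, 0.0], [0.0, 0.0, -1.0]]
contact_force: [-0.7, 0.1, 5.1]
width: 0.346
grasp_force: 60.1
```

Request:
step_arm(slide=[[0,0,-0.005],[-0.006,0,0],[-0.006,0,0],[-0.004,0,0]], roll=[0,0,0,0])

```text
time_s: 4.75
tool_pos: [600.3, 219.7, 85.9]
tcp_rot: [[0.908, 0.419, 0.005], [0.419, -0.908, 0.003], [0.006, -0.001, -1.0]]
contact_force: [8.3, 5.5, 3.6]
width: 0.346
grasp_force: 60.6
```

```bash
python3 -c "
from h import *
s=snap('side','s2');P=cloud(s);import numpy as np
m=(np.hypot(P[...,0]-600,P[...,1]-220)<55)&(P[...,2]>100);print(P[m].max(0),P[m].mean(0))
cv2.imwrite('pics/s2c.png',cv2.resize(s['color'][240:384,150:290],None,fx=4,fy=4))"
```

```text
[654.878858   274.99544163 497.92843607] [596.45276697 237.38018521 370.7567524 ]
```

View pics/s2c.png

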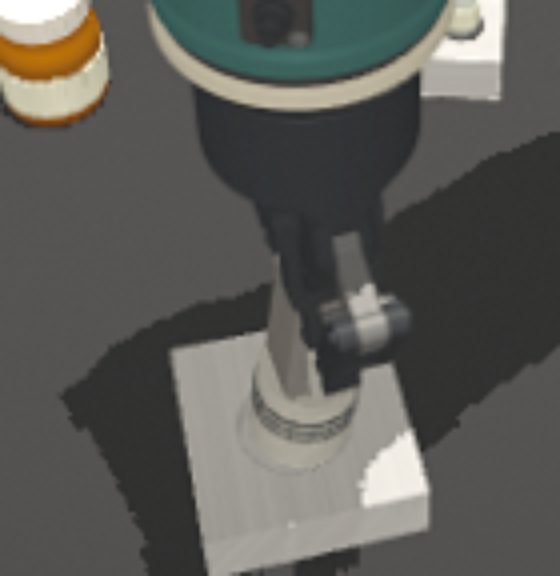

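The gauge is pivoting in the pads: the grip leans right in the image and the lateral force is about 10 N. I'll continue.

Request:
step_arm(slide=[[-0.005,0,0],[-0.005,0,0],[-0.005,0,0],[-0.002,0,0],[0,0,0]], roll=[0,0,0,0,0])

```text
time_s: 5.42
tool_pos: [584.6, 212.4, 85.5]
tcp_rot: [[0.908, 0.419, 0.004], [0.419, -0.908, 0.003], [0.005, -0.001, -1.0]]
contact_force: [6.6, 5.2, 1.3]
width: 0.344
grasp_force: 60.0
```

Request:
step_arm(slide=[[0.002,0,-0.02],[0,0,-0.05],[0,0,-0.05],[0,0,0]], roll=[0,0,0,0])

```text
time_s: 5.92
tool_pos: [586.3, 212.6, 208.8]
tcp_rot: [[0.908, 0.418, 0.006], [0.418, -0.908, 0.002], [0.006, 0.001, -1.0]]
contact_force: [0.1, 0.9, -2.9]
width: 0.345
grasp_force: 60.3
```

```bash
python3 -c "
from h import *
s=snap('side','s3')
cv2.imwrite('pics/s3c.png',cv2.resize(s['color'][190:360,150:290],None,fx=3.5,fy=3.5))"
```

```text
(no output)
```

View pics/s3c.png

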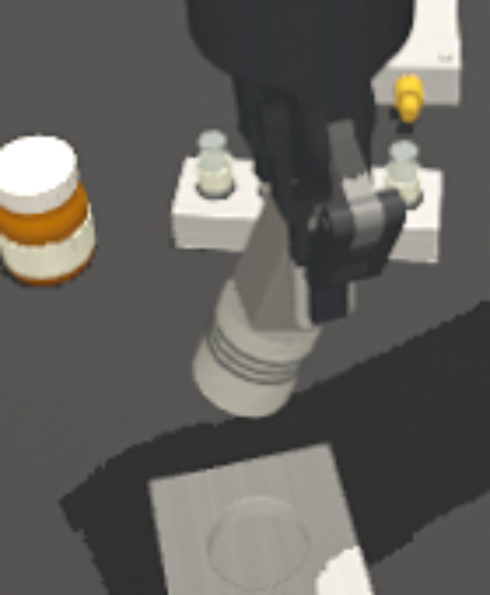

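```bash
cat > gfit.py <<'E'
from h import *
from scipy.optimize import least_squares
import sys
def fit(im,th0=25,freey=False):
    s=im['s'];R=np.array(s['tcp_rot']);P=(cloud(im)-s['tool_pos'])@R   # tool coords
    q=P[(P[...,2]>14)&(P[...,2]<85)&(np.abs(P[...,1])<26)&(P[...,0]>-20)&(P[...,0]<65)]
    def sdf(p):
        t=p[2];u=np.array([-np.sin(t),0,-np.cos(t)])  # gauge up axis in tool coords
        M=np.array([p[0],p[3] if freey else 0,p[1]]); ex=np.array([np.cos(t),0,-np.sin(t)])
        d=q-M;h=d@u;x=d@ex;y=d[:,1]
        def comb(a,b):return np.where((a<0)&(b<0),np.maximum(a,b),np.hypot(np.maximum(a,0),np.maximum(b,0)))
        c=comb(np.hypot(x,y)-21,np.abs(h-21)-21)
        g=comb(comb(np.abs(x)-15,np.abs(y)-15),np.abs(h-71)-29)
        return np.minimum(c,g)
    t=np.radians(th0)
    r=least_squares(sdf,[70*np.sin(t),-8+70*np.cos(t),t]+([0] if freey else []),loss='soft_l1',f_scale=1.)
    return len(q),np.abs(sdf(r.x)).mean().round(2),r.x[:2].round(1),np.degrees(r.x[2]).round(2),r.x[3:]
if __name__=='__main__':
    for n in sys.argv[1:]:
        tag=n if n=='s3' else n+'_g'
        im=load(tag) if n=='s3' else snap(n,tag)
        for f in(0,1): print(n,*fit(im,25,f))
E
python3 gfit.py s3 wrist top
```

```text
s3 730 0.79 [30.5 58.7] 21.5 []
s3 730 0.52 [30.9 58.4] 21.52 [1.1091487]
wrist 2481 0.83 [29.5 57.2] 21.11 []
wrist 2481 0.36 [29.4 57.2] 21.2 [1.77471458]
top 26 0.41 [26.6 53.2] 19.84 []
top 26 0.38 [30.7 65.3] 19.06 [-0.12329969]
```

Request:
step_arm(slide=[[0,0.01,0],[0,0.04,0],[0,0.055,0],[0,0.055,0],[0,0.055,0],[0,0.055,0],[0,0.055,0],[-0.01,0.045,0]], roll=[10.4,10.4,0,0,0,0,0,0])

```text
time_s: 7.08
tool_pos: [610.3, -158.1, 202.6]
tcp_rot: [[0.998, 0.068, -0.003], [0.068, -0.998, 0.0], [-0.003, -0.001, -1.0]]
contact_force: [0.3, -0.1, -3.0]
width: 0.346
grasp_force: 60.0
```

Request:
step_arm(slide=[[-0.03,0.012,0.01],[-0.032,0.011,0.014],[0,0,0],[0,0,0]], roll=[0,0,0,0])

```text
time_s: 7.58
tool_pos: [550.8, -182.8, 179.6]
tcp_rot: [[0.998, 0.069, -0.001], [0.069, -0.998, 0.001], [-0.001, -0.001, -1.0]]
contact_force: [-0.3, 0.2, -2.8]
width: 0.343
grasp_force: 60.1
```

```bash
cat > meas.py <<'E'
from h import *
import sys, gfit, nip
for n in('side','wrist'):
    im=snap(n,n+sys.argv[1]);s=im['s'];R=np.array(s['tcp_rot'])
    print(n,s['tool_pos'].round(1),s['contact_force'].round(1))
    for f in(0,1): g=gfit.fit(im,22,f);print(g)
    P=cloud(im)
    # tip fit excluding gauge: keep points below mouth plane
    th=np.radians(g[3]);m=s['tool_pos']+R@[g[2][0],g[4][0],g[2][1]];u=R@[-np.sin(th),0,-np.cos(th)]
    P=np.where((((P-m)@u)<-4)[...,None],P,np.nan)
    try:
        t,nn,k,e=nip.fit(P);print('tip',t.round(1),k,e.round(2));d=m-t
        yw=np.radians(4);ex=np.array([nn[2],0,-nn[0]]);print('mouth',m.round(1),'rel: along',(d@nn).round(1),'x',(d@np.cross([-.0,1,0],nn)).round(1),'y',d[1].round(1)+.0,'angle',np.degrees(np.arccos(u@nn)).round(1))
    except Exception as e: print(e)
E
python3 meas.py A; python3 -c "
import cv2;s=cv2.imread('pics/sideA.png');cv2.imwrite('pics/sAc.png',cv2.resize(s[100:240,180:320],None,fx=4,fy=4))"
```

```text
side [ 550.8 -182.8  179.6] [-0.3  0.2 -2.8]
(316, np.float64(1.08), array([32.4, 58.9]), np.float64(21.33), array([], dtype=float64))
(316, np.float64(1.07), array([32.4, 58.9]), np.float64(21.29), array([0.19179345]))
tip [ 588.8 -184.3   93.4] 430 0.83
mouth [ 583.1 -180.7  120.7] rel: along 27.0 x 6.3 y 3.6 angle 3.8
wrist [ 551.2 -182.5  179.9] [ 0.   0.9 -1.7]
(2452, np.float64(0.74), array([30. , 57.1]), np.float64(21.18), array([], dtype=float64))
(2452, np.float64(0.35), array([29.9, 57.1]), np.float64(21.18), array([1.56919743]))
tip [ 586.6 -184.6   93.4] 2924 0.44
mouth [ 581.1 -182.   122.8] rel: along 28.8 x 7.4 y 2.6 angle 3.8
```

View pics/sAc.png

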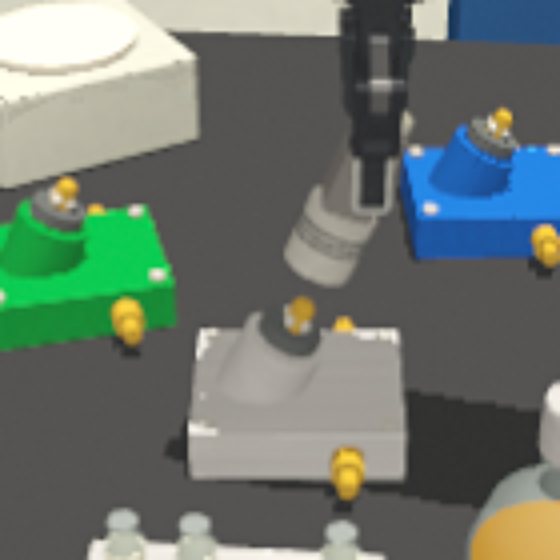

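Request:
step_arm(slide=[[0.002,0.0035,0.005],[0.0015,0,0.01],[0,0,0.009],[0,0,0],[0,0,0]], roll=[0,0,0,0,0])

```text
time_s: 8.3
tool_pos: [554.7, -186.3, 156.4]
tcp_rot: [[0.998, 0.069, 0.0], [0.069, -0.998, 0.0], [0.0, -0.0, -1.0]]
contact_force: [0.4, -0.6, -1.9]
width: 0.345
grasp_force: 60.1
```

```bash
python3 meas.py B
```

```text
side [ 554.7 -186.3  156.4] [ 0.4 -0.6 -1.9]
(445, np.float64(2.93), array([39.6, 79.8]), np.float64(18.83), array([], dtype=float64))
(445, np.float64(2.89), array([39.5, 79.9]), np.float64(19.15), array([-1.35667155]))
tip [ 589.2 -184.5   93.6] 290 0.88
mouth [ 594.  -182.2   76.5] rel: along -17.6 x -2.9 y 2.2 angle 5.8
wrist [ 554.8 -186.3  156.5] [ 0.5  1.2 -2.1]
(4029, np.float64(4.88), array([47.1, 78.2]), np.float64(-1.7), array([], dtype=float64))
(4029, np.float64(4.87), array([47.1, 78.2]), np.float64(-1.68), array([1.17614104]))
tip [ 586.6 -184.6   93.4] 1677 0.31
mouth [ 601.9 -184.3   78.3] rel: along -20.1 x 7.5 y 0.3 angle 26.7
```

Request:
step_arm(slide=[[0.002,0,0.005],[0.002,0,0.005],[0.002,0,0.005],[0.0015,0,0.0035],[0,0,0]], roll=[0,0,0,0,0])

```text
time_s: 9.02
tool_pos: [562.0, -185.7, 137.4]
tcp_rot: [[0.998, 0.069, -0.001], [0.069, -0.998, 0.0], [-0.001, -0.0, -1.0]]
contact_force: [0.2, 0.2, -3.0]
width: 0.343
grasp_force: 60.1
```

Request:
step_arm(slide=[[-0.002,0,0.003],[0,0,0.003],[0.001,0,0.003],[0.001,0,0.003],[0,0,0]], roll=[0,0,0,0,0])

```text
time_s: 9.65
tool_pos: [564.0, -185.6, 126.7]
tcp_rot: [[0.998, 0.069, 0.005], [0.069, -0.998, -0.0], [0.005, 0.001, -1.0]]
contact_force: [10.9, 1.4, -2.2]
width: 0.348
grasp_force: 60.0
```

Request:
step_arm(slide=[[0.001,0,0.002],[0.001,0,0.002],[0.001,0,0.002],[0,0,0]], roll=[0,0,0,0])

```text
time_s: 10.15
tool_pos: [564.6, -186.0, 122.4]
tcp_rot: [[0.998, 0.068, -0.0], [0.068, -0.998, -0.001], [-0.0, 0.001, -1.0]]
contact_force: [-24.6, 4.0, 46.2]
width: 0.346
grasp_force: 65.9
```

```bash
cat > chk.py <<'E'
from h import *
import sys, nip
from scipy.optimize import least_squares
im=snap('wrist',sys.argv[1]);s=im['s'];R=np.array(s['tcp_rot']);P=cloud(im);n=np.array([-.4216,-.03,.9063])
Q=(P-s['tool_pos'])@R
k=(Q[...,2]>12)&(np.abs(Q[...,1])<27)&(Q[...,0]>-15)&(Q[...,0]<65)
ey=np.array([0,1,0.])
tip=np.array([586.6,-184.6,93.4])
d=P-tip;h=d@n;r=np.linalg.norm(d-h[...,None]*n,axis=-1)
print(s['tool_pos'].round(1),s['contact_force'].round(1))
# socket side points: fit r21 cylinder with axis free, h range well above boss
m=k&(h>-20)&(h<12)&(r<30);q=P[m]
def f(p):
    u=n+np.array([p[2],p[3],0]);u/=np.linalg.norm(u);c=tip+np.array([p[0],p[1],0]);e=q-c
    return np.linalg.norm(np.cross(e,u),axis=1)-21
o=least_squares(f,[0,0,0,0],loss='soft_l1',f_scale=.7);u=n+np.array([o.x[2],o.x[3],0]);u/=np.linalg.norm(u)
print(len(q),'offset',o.x[:2].round(1),'tilt err deg',np.degrees(np.arccos(u@n)).round(1),'axis',u.round(3),np.abs(f(o.x)).mean().round(2))
# shoulder height along n (expect 42 above mouth; home -> +14 rel tip)
m=k&(r<21)&(r>15.5)&(h>5)&(h<30);hh=h[m];H=np.histogram(hh,bins=np.arange(5,31,1));print(list(zip(H[1][:-1].astype(int),H[0])))
E
python3 chk.py w5
```

```text
[ 564.6 -186.   122.4] [-24.6   4.   46.2]
2008 offset [-1.1 -1.4] tilt err deg 1.1 axis [-0.404 -0.031  0.914] 0.38
[(np.int64(5), np.int64(85)), (np.int64(6), np.int64(95)), (np.int64(7), np.int64(34)), (np.int64(8), np.int64(58)), (np.int64(9), np.int64(54)), (np.int64(10), np.int64(27)), (np.int64(11), np.int64(18)), (np.int64(12), np.int64(35)), (np.int64(13), np.int64(200)), (np.int64(14), np.int64(57)), (np.int64(15), np.int64(1)), (np.int64(16), np.int64(0)), (np.int64(17), np.int64(0)), (np.int64(18), np.int64(0)), (np.int64(19), np.int64(0)), (np.int64(20), np.int64(0)), (np.int64(21), np.int64(0)), (np.int64(22), np.int64(0)), (np.int64(23), np.int64(0)), (np.int64(24), np.int64(0)), (np.int64(25), np.int64(0)), (np.int64(26), np.int64(0)), (np.int64(27), np.int64(0)), (np.int64(28), np.int64(0)), (np.int64(29), np.int64(0))]
```

Home: the shoulder is 13–14 mm above the tip (14 expected), the tilt error is 1.1°, and the push lies along the axis at about 52 N. I'll ease it slightly and hold.

Request:
step_arm(slide=[[-0.0006,0,-0.0014],[0,0,0],[0,0,0],[0,0,0]], roll=[0,0,0,0])

```text
time_s: 10.7
tool_pos: [564.4, -186.0, 122.7]
tcp_rot: [[0.998, 0.068, 0.001], [0.068, -0.998, -0.001], [0.001, 0.001, -1.0]]
contact_force: [-12.7, 1.6, 21.6]
width: 0.344
grasp_force: 62.9
```

```bash
python3 chk.py w6 | cut -c1-420
```

```text
[ 564.4 -186.   122.7] [-12.7   1.6  21.6]
2024 offset [-1.3 -1.4] tilt err deg 1.1 axis [-0.404 -0.033  0.914] 0.38
[(np.int64(5), np.int64(76)), (np.int64(6), np.int64(106)), (np.int64(7), np.int64(45)), (np.int64(8), np.int64(50)), (np.int64(9), np.int64(67)), (np.int64(10), np.int64(26)), (np.int64(11), np.int64(24)), (np.int64(12), np.int64(23)), (np.int64(13), np.int64(161)), (np.int64(14), np.int64(118)), (np.int64(15), np.int64(1)), (np.int64(16), np.int64(0)), (np.int64(17), np.int64(0)), (np.int64(18), np.int64(0)), (np.i
```

```bash
python3 -c "
from cell import arm
print(arm.state()['contact_force']);print(arm.finish_job())"
```

```text
[-12.12048071   2.13279993  22.61272579]
the job is handed in; nothing more can be done
None
```

I handed the job in with the gauge past the snap and held fully home on the white manifold's nipple. It was still gripped at about 60 N and pushed along the axis at about 27 N, with a tilt error of about 1°. I have no verdict back from the judge.

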